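# Shut the file drawer and the punch box

## Robot

A 6-joint arm with a two-finger parallel gripper is mounted at the origin on the work surface. World frame = base frame: x ahead of the robot, y to its left, z up, the work surface at z = 0. Lengths are in m, angles in rad, forces in N, time in s.
With the tool pointing down it reaches from about 0.275 to 0.85 m from the base axis. Payload 19 kg.
Tool frame: the origin (TCP) lies where the fingers leave the gripper's body, on its centre line; the fingertips stand 73 mm ahead of it and the grasp point (between the pads) lies 54 mm ahead of it; z points along the fingers, y is the line along which they close (so a half turn about z gives the same grasp; the last joint's range is limited). The gripper opens to 85 mm and grips with 20 to 120 N. Pads are 22 mm wide; open, the fingers measure 114 mm over their backs; the gripper's body (76 mm by 85 mm) begins 54 mm behind the grasp point. The pads swing forward as they close: fully open they stand 13 mm farther back than shut.
Start: joints at [-0.134, 0.15, 1.437, -0, 1.554, -0.134], TCP at [0.575, -0, 0.304] pointing down, gripper open.
Joint ranges: [-2.8, 2.8], [-0.68, 2.1], [0.12, 2.68], [-1.39, 4.53], [0.16, 2.79], [-2.81, 2.81]. Speed limits (rad/s): [1.89, 1.89, 2.22, 3.01, 3.01, 3.01].

## Interface

Orientations are given as a unit quaternion [w, x, y, z].
In Python, from station import robot gives the robot as it stands. The module is installed in compiled form; this text tells all that it offers. Calls block until the motion is done:
- robot.move_pose(position, orientation): joint-space move of the TCP to a pose.
- robot.move_l(position, ori=None, velocity=0.15): straight line of the TCP; ori=None keeps the orientation; velocity is the mean speed in m/s.
- robot.movej(angles): joint-space move.
- robot.release() and robot.gripper_close(squeeze=None): open the fingers fully, or close them until they stop; squeeze is the grip in N (None keeps the last).
- robot.pause(seconds).
- robot.ik(position, orientation): joint angles nearest the present ones, or None.
- robot.get_state(): the state.
- robot.capture(name): name is "scene" or "side" or "wrist"; returns a dict with "img" (384x512x3 uint8, red, green, blue), "range_z" (384x512 float32, m along the optical axis (not along the pixel's ray), 0 where there is no reading), "K" (3x3 intrinsics, pixels), "R" (3x3) and "t" (3): a world point X has camera coordinates R X + t; the wrist camera has in their place "mount" (4x4, takes a point from camera to tool coordinates, whose origin is the TCP and whose axes are the flange's). Camera axes: x right, y down, z forward; pixel columns grow to the right and rows downward; lengths in m; the calibration is good to about 2 mm. A picture is of the moment at which its call begins: read the wrist's pose just before it.
A pose or a line that the arm cannot do raises robot.PlanningError and nothing moves.
- robot.close_job(): hands the job in; it is judged then, once.
The state is a dict: "t": time; "joint_pos": joint angles; "qvel": joint speeds; "joint_efforts": joint torques, N m; "tool_pos": TCP position; "eef_rot": TCP orientation; "force": force on the tool from outside, world axes, zero at the start; "ft_torque": the same for the moment, N m; "finger_gap": finger opening in m; "gripper_force": force on a finger pad.
Only numpy, scipy, OpenCV 4.12 (cv2) and the standard library are available. Lean on these libraries where they do the work, as an engineer would, in place of code of your own. Each camera call takes 0.05 s, during which the arm holds its last target. There are 200 camera calls.

## Task

The bench is being put in order: with the fingertips, push the narrow drawer of the cabinet fully home and push the raised lid of the steel box down until it is shut, in either order. Only push: grip and lift nothing, do not slam them, and leave the wide drawer standing just as far out as it is. Do not shift or knock over the loose things on the bench and on the cabinet.

Things in the scene. Friction and masses are not known exactly. Their poses are not given: they have to be found in the camera images.
- cabinet: low two-drawer sheet-steel cabinet, fixed to the bench, 180 mm deep (x) x 290 mm wide (y) x 76 mm high; origin: centre of its underside; its -x side is the drawer front, facing roughly towards the robot. The drawers lie side by side; seen from the robot the narrow one is on the left (+y), the wide one on the right (-y). It may stand at the left or the right of the bench
- narrow_drawer (a joint): how far the narrow drawer stands out (m): 0 fully shut, up to 0.12 out; slides along the cabinet's -x axis as it opens. Friction about 3 N; stays where it is left; stops hard at 0
- narrow_drawer_front (a point): centre of the narrow drawer's front face, a plate 106 mm wide (y) x 62 mm tall, 39 mm above the bench; moves with the drawer; axes as the cabinet's (outward is -x). Shut, it is 100 mm to -x and 86.5 mm to +y of the cabinet's origin. A pull 47 mm wide stands out 22 mm, its bar 12 mm below this point; from 5 mm below to 31 mm above this point the face is clear. Open tray with files behind
- wide_drawer (a joint): how far the wide drawer stands out (m), as for the narrow drawer; to be left where it is
- wide_drawer_front (a point): centre of the wide drawer's outer front face, 166 mm wide x 62 mm tall, 39 mm above the bench, same kind of pull; a 9 mm gap separates the two drawers' fronts
- steel_box: sheet-steel box, fixed to the bench, 180 mm deep (x) x 190 mm wide (y) x 90 mm high, open at the top, holding punches; origin: centre of its underside. Its lid is hinged along its far (+x) rim. It stands on the other side of the bench from the cabinet
- box_lid (a joint): angle of the box's lid (rad): 0 shut and level on the rim, 1.3 the stop with the lid raised. It starts partly raised, leaning over the box towards the robot. The hinge is stiff (0.65 N m): the lid stays where it is left, and a push of about 3 N down on its free edge (more near the hinge) closes it
- lid_hinge (a point): middle of the lid's hinge line, 92 mm to +x of the box's origin and 90 mm above the bench; its x axis points along the lid from the free edge to the hinge, y along the hinge, z out of the lid's outer (upper) face, so it turns with the lid
- lid_edge (a point): middle of the lid's free edge, on its outer (upper) face: 184 mm from the hinge line; the lid is a flat 4 mm plate 194 mm wide with shallow 10 mm skirts round its rim
- oil_can: copper oil can, 60 mm wide body 45 mm tall with a cone and thin spout to 120 mm, standing on top of the drawer cabinet towards its back (bystander); origin: centre of its underside
- hammer: hammer 260 mm long lying flat on the bench on the robot's side (bystander)
- screwdriver: screwdriver 190 mm long lying flat on the bench on the robot's side (bystander)
- tin_cup: open metal cup, 68 mm wide, 75 mm tall, standing on the robot's side of the bench, near the middle (bystander); origin: centre of its underside
- grease_jar: closed jar, 64 mm wide, 75 mm tall, standing at the far end of the gap between cabinet and box (bystander); origin: centre of its underside
- wrench: wrench 200 mm long lying flat at the left side of the bench (bystander)
- bearing: steel bearing ring, 60 mm outside, 18 mm thick, lying flat at the right side of the bench (bystander)

How it is judged:
At the end, for the whole second after the job is handed in: The narrow drawer is within 4 mm of fully shut, the lid within 0.05 rad (9 mm at its free edge) of shut, both at rest, the wide drawer within 10 mm of where it started, and every loose thing within 25 mm of its start, the oil can, cup and jar upright (value of joint narrow_drawer below 0.004 m and value of joint box_lid below 0.05 rad and distance of wide_drawer_front from where it was at the start of the episode below 0.01 m and velocity of joint box_lid between -0.05 and 0.05 rad/s and velocity of joint narrow_drawer between -0.01 and 0.01 m/s and not (distance of oil_can from where it was at the start of the episode above 0.025 m) and not (distance of hammer from where it was at the start of the episode above 0.025 m) and not (distance of screwdriver from where it was at the start of the episode above 0.025 m) and not (distance of tin_cup from where it was at the start of the episode above 0.025 m) and not (distance of grease_jar from where it was at the start of the episode above 0.025 m) and not (distance of wrench from where it was at the start of the episode above 0.025 m) and not (distance of bearing from where it was at the start of the episode above 0.025 m) and not (angle between oil_can's own z axis and vertical above 0.4 rad) and not (angle between tin_cup's own z axis and vertical above 0.4 rad) and not (angle between grease_jar's own z axis and vertical above 0.4 rad)); the robot touches nothing.
It fails at once if the wide drawer is moved by more than 10 mm (distance of wide_drawer_front from where it was at the start of the episode above 0.01 m).
It fails at once if a loose thing is shifted or lifted by more than 25 mm, or the oil can, cup or jar is tipped (distance of any of oil_can, hammer, screwdriver, tin_cup, grease_jar, wrench, bearing from where it was at the start of the episode above 0.025 m or angle between any of oil_can, tin_cup, grease_jar's own z axis and vertical above 0.4 rad).
It fails at once if the narrow drawer is pulled farther out or the lid lifted farther open than it can have started (value of joint narrow_drawer above 0.105 m or value of joint box_lid above 1.15 rad).
It fails at once if the drawer or the lid is slammed (faster than 0.6 m/s, or 3.5 rad/s for the lid) (velocity of joint narrow_drawer below -0.6 m/s or velocity of joint box_lid below -3.5 rad/s).
It also fails if it takes over 48 s, if anything falls off the work surface, if the arm or the gripper's body presses on something with over 40 N, if the wrist force passes 120 N, or if a joint passes its speed limit or range.

## Working session

There is one attempt and no reset: what is moved stays moved. The work goes in short steps, each a Python script; the robot and the scene stay as the last script left them, time stands still between calls to the robot, and variables do not carry over. Pictures are saved under pics/ and viewed, at most 10 in all, crops included, and the job is handed in when it is done.

```bash
mkdir -p pics
python3 - <<'E'
from station import robot
import cv2,numpy as np,pickle
s=robot.get_state();print(s['t'],s['tool_pos'],s['eef_rot'])
d={}
for n in("scene","side"):
    c=robot.capture(n);d[n]=c
    cv2.imwrite(f"pics/{n}.png",cv2.cvtColor(c["img"],cv2.COLOR_RGB2BGR))
    print(n,c["K"],c["R"],c["t"],(c["range_z"]>0).mean())
pickle.dump(d,open("d.pkl","wb"))
a=np.hstack([cv2.imread(f"pics/{n}.png") for n in d])
E
```

```text
0.0 [ 5.74832589e-01 -1.72824178e-05  3.03288679e-01] [-4.76262779e-04  7.07115254e-01  7.07098048e-01 -3.75579551e-04]
scene [[351.05136943   0.         256.36152379]
 [  0.         351.05136943 195.4412116 ]
 [  0.           0.           1.        ]] [[-0.75646799  0.6540211  -0.00354853]
 [ 0.55532909  0.6394317  -0.53172992]
 [-0.34549354 -0.40420726 -0.84690655]] [ 0.41092816 -0.28165713  1.22177518] 0.9960072835286459
side [[391.40122605   0.         259.65576087]
 [  0.         391.40122605 186.79588866]
 [  0.           0.           1.        ]] [[ 0.92994483 -0.36743084 -0.01404235]
 [-0.18776713 -0.44169888 -0.87729448]
 [ 0.31614255  0.81847216 -0.47974703]] [-0.51506142  0.17338564  0.87904876] 0.9962615966796875
```

View pics/scene.png

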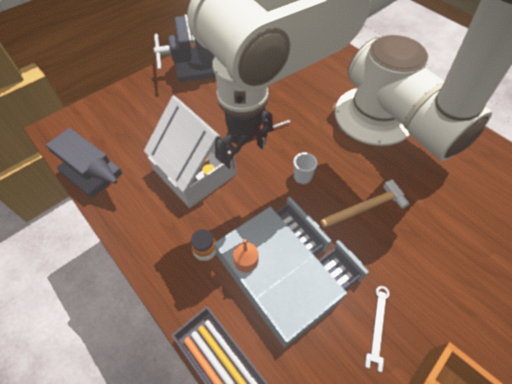

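View pics/side.png

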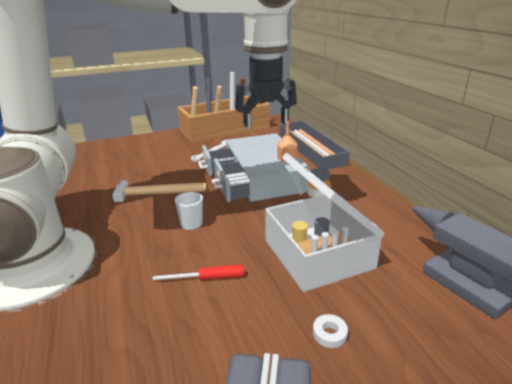

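The scene image shows the cabinet at about (285,275) with both drawers out (wide front ~ (310,230), narrow front ~ (350,265)), the box at (190,160) with its lid raised, and the cup at (305,168). The side image shows the same, with the box at (320,245) and the bearing at (330,330). Next I'll use the depth data to fit planes.

```bash
cat > h.py <<'E'
import numpy as np
def cloud(c):
    z=c["range_z"].astype(float);v,u=np.indices(z.shape);K=c["K"]
    P=np.stack([(u-K[0,2])/K[0,0]*z,(v-K[1,2])/K[1,1]*z,z],-1)
    X=(P-c["t"])@c["R"]; X[z==0]=np.nan
    return X
E
python3 - <<'E'
import pickle,cv2,numpy as np
from h import cloud
d=pickle.load(open("d.pkl","rb"))
X=cloud(d["scene"]);Y=cloud(d["side"])
ims=[]
for W in(X,Y):
    print(np.nanmedian(W[...,2][(W[...,2]>-.02)&(W[...,2]<.02)]))
    m=(W[...,0]>.25)&(W[...,0]<.85)&(abs(W[...,1])<.5)&(W[...,2]>-.02)&(W[...,2]<.3)
    p=W[m];p=p[np.argsort(p[:,2])]
    im=np.zeros((600,500),np.uint8)
    col=(np.clip(p[:,2]/.2,0,1)*250+5).astype(np.uint8)
    for q,c in zip(p,col):
        # x up, y left, 2mm px -> 500 x 300 scaled
        cv2.circle(im,(int(250-q[1]*500),int(420-(q[0]-.25)*600*500/600*1.0)),1,int(c),-1)
    ims.append(cv2.applyColorMap(im[90:440],cv2.COLORMAP_JET))
cv2.imwrite("pics/top.png",cv2.resize(np.vstack(ims),(500,700))[:, :][:700] if 0 else np.hstack(ims)[:, :800+200] if 0 else cv2.resize(np.vstack(ims),(428,600)))
# cabinet top
m=(X[...,2]>.0735)&(X[...,2]<.083)&(X[...,1]>.02)
mm=cv2.morphologyEx(m.astype(np.uint8),cv2.MORPH_OPEN,np.ones((3,3)))
n,l,s,_=cv2.connectedComponentsWithStats(mm);k=1+np.argmax(s[1:,4]);p=X[l==k]
print(s[1:,4],np.median(p[:,2]),cv2.minAreaRect((p[:,:2]*1000).astype(np.float32)))
print(cv2.boxPoints(cv2.minAreaRect((p[:,:2]*1000).astype(np.float32))))
E
```

```text
-0.0015241790200428052
0.0004491773945843123
[  9   9  18  12   9  12  24  24  36  19  48  82  26  12 289  27  75  19
  18  12   9 100  15   9  15 117   9  12  47  18   9  28  84  38  15  21
  16  24  12 157  15  21   9   9  43   9  95  74  12 127  29  71  19   9
   9  21  16  58  12  36  12  75  12  96  15   9  15  22  15  14  15  29
  14   9   9  55  12  34] 0.07489007533528023 ((607.5966186523438, 192.90127563476562), (50.5035285949707, 89.61149597167969), 13.58231258392334)
[[572.5288  230.52379]
 [593.57336 143.41841]
 [642.6644  155.27876]
 [621.6199  242.38414]]
```

View pics/top.png

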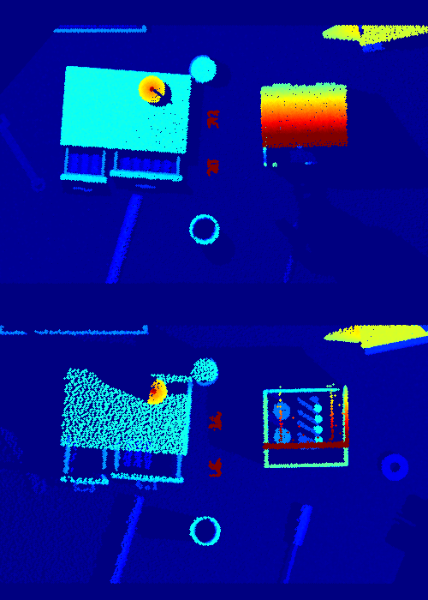

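The top-down map shows the cabinet at left, turned slightly, with both drawers out. The lid slopes down towards the far side, and the cup is between the two. Next I'll fit poses to these.

Run:
```python
import pickle,cv2,numpy as np
from h import cloud
d=pickle.load(open("d.pkl","rb"))
X=cloud(d["scene"]).reshape(-1,3);Y=cloud(d["side"]).reshape(-1,3)
def raster(W,lo,hi,k):
    p=W[(W[:,2]>lo)&(W[:,2]<hi)&(W[:,0]>.2)&(W[:,0]<.9)&(abs(W[:,1])<.5)]
    im=np.zeros((700,1000),np.uint8)
    im[((p[:,0]-.2)*1000).astype(int),((p[:,1]+.5)*1000).astype(int)]=1
    im=cv2.morphologyEx(im,cv2.MORPH_CLOSE,np.ones((9,9)))
    im=cv2.morphologyEx(im,cv2.MORPH_OPEN,cv2.getStructuringElement(2,(k,k)))
    n,l,s,c=cv2.connectedComponentsWithStats(im)
    return im,l,s
im,l,s=raster(X,.064,.2,45)
for k in range(1,len(s)):
    pts=np.argwhere(l==k).astype(np.float32)
    r=cv2.minAreaRect(pts);print(s[k,4],np.array(r[0])+[200,-500],r[1:])
    if s[k,4]>40000:
        c=np.array(r[0])/1000+[.2,-.5]; a=r[2]
        a=(a+45)%90-45; a=np.radians(a); cab=(c,a)
c,a=cab
R=np.array([[np.cos(a),-np.sin(a)],[np.sin(a),np.cos(a)]])
print("cab",c,np.degrees(a))
for n,W in(("sc",X),("si",Y)):
    q=(W[:,:2]-c)@R; z=W[:,2]
    for name,y0,y1 in(("nar",.045,.13),("wide",-.12,.02)):
        m=(q[:,1]>y0)&(q[:,1]<y1)&(q[:,0]<-.1)&(q[:,0]>-.25)
        for lo,hi in((.06,.08),(.035,.06),(.02,.035)):
            mm=m&(z>lo)&(z<hi)
            if mm.sum()>5: print(n,name,lo,mm.sum(),np.percentile(q[mm,0],[1,3,10,30,60]).round(4))
    m=(z>.06)&(z<.08)&(q[:,0]<-.105)&(q[:,0]>-.25)
    h,e=np.histogram(q[m,1],np.arange(-.16,.17,.01));print(h)
# lid
m=(X[:,2]>.1)&(X[:,2]<.3)&(X[:,0]>.45)&(X[:,0]<.72)&(X[:,1]<-.08)&(X[:,1]>-.36)
p=X[m]
for i in range(5):
    A=np.c_[p[:,:2],np.ones(len(p))];w=np.linalg.lstsq(A,p[:,2],rcond=None)[0];r=abs(A@w-p[:,2]);p=p[r<max(.006,np.percentile(r,50))]
print("lid",len(p),w,"angle",np.arctan(np.hypot(*w[:2])),"yaw",np.degrees(np.arctan2(-w[1],-w[0])))
print(p.min(0),p.max(0),cv2.minAreaRect((p[:,:2]*1000).astype(np.float32)))
# box from side: rim
p=Y[(Y[:,2]>.08)&(Y[:,2]<.098)&(Y[:,1]<-.1)&(Y[:,1]>-.4)&(Y[:,0]>.4)&(Y[:,0]<.72)]
print("box",cv2.minAreaRect((p[:,:2]*1000).astype(np.float32)),p.min(0),p.max(0))
for n,W,b in(("cup",X,(.33,.5,-.05,.1,.05,.085)),("jar",X,(.68,.85,-.05,.1,.05,.09)),("can",X,(.55,.8,.08,.25,.1,.14))):
    m=(W[:,0]>b[0])&(W[:,0]<b[1])&(W[:,1]>b[2])&(W[:,1]<b[3])&(W[:,2]>b[4])&(W[:,2]<b[5])
    print(n,cv2.minEnclosingCircle((W[m][:,:2]*1000).astype(np.float32)))
```

```text
45619 [652.72650146 205.02050781] ((290.883056640625, 181.09141540527344), 85.71085357666016)
21876 [ 654.24838257 -210.65911865] ((119.5802230834961, 196.05848693847656), 1.0416266918182373)
1606 [710.5  77. ] ((45.0, 44.0), -0.0)
2175 [747.00006104  24.00006104] ((52.32590103149414, 50.91168212890625), 45.0)
11752 [ 855.  -420.5] ((159.0, 88.0), 90.0)
cab [0.6527265  0.20502051] -4.289146423339844
sc nar 0.06 169 [-0.1717 -0.171  -0.1698 -0.1671 -0.1632]
sc nar 0.035 203 [-0.1633 -0.1627 -0.1622 -0.1613 -0.1591]
sc nar 0.02 189 [-0.193  -0.191  -0.1598 -0.1586 -0.1387]
sc wide 0.06 219 [-0.1542 -0.154  -0.1528 -0.1505 -0.1469]
sc wide 0.035 282 [-0.1464 -0.1462 -0.1456 -0.1445 -0.1423]
sc wide 0.02 320 [-0.2476 -0.2449 -0.2336 -0.201  -0.142 ]
[ 0  0 17 14 12 14 16 14 15 16 15 14 19 15 17 18 16 18  9 10 19 19 20 20
 22 19 19 20 21 24  0  0]
si nar 0.06 43 [-0.1767 -0.1765 -0.175  -0.1743 -0.1711]
si nar 0.035 76 [-0.1773 -0.1772 -0.1762 -0.1651 -0.1297]
si nar 0.02 104 [-0.1954 -0.195  -0.1923 -0.1788 -0.1404]
si wide 0.06 98 [-0.1597 -0.1592 -0.1579 -0.1572 -0.1541]
si wide 0.035 
[... 157 characters left out ...]
 7  2 11  5  6  6  6
  5  8  3  6  3  7  0  0]
lid 3445 [-0.95466273 -0.02289577  0.76462832] angle 0.7623515015057193 yaw 1.3738670799243615
[ 0.57244853 -0.31177175  0.10003931] [ 0.70341419 -0.11060527  0.21979175] ((638.7769165039062, -210.45582580566406), (128.9521026611328, 199.87281799316406), 1.3061147928237915)
box ((617.0555419921875, -213.85110473632812), (189.94361877441406, 195.66859436035156), 1.2097227573394775) [ 0.52013017 -0.3110069   0.08001017] [ 0.7134267  -0.11605613  0.09770539]
cup ((421.965576171875, 51.68653106689453), 91.11676025390625)
jar ((723.0228271484375, 49.06536102294922), 63.567195892333984)
can ((701.6527709960938, 144.86712646484375), 29.702423095703125)
```

Everything matches the given sizes:
- **Cabinet:** measures 291×181 mm, yaw −4.3°.
- **Drawers:** the narrow one is about 74 mm out, the wide one about 57 mm.
- **Lid:** about 0.76 rad open, with the hinge at x≈0.71, z=0.09.

I'll push the drawer first.

```bash
cat >> h.py <<'E'
from station import robot
from scipy.spatial.transform import Rotation as Ro
def quat(yaw):   # tool down, closing line across the push direction
    return np.roll((Ro.from_euler('z',yaw)*Ro.from_quat([1,0,0,0])).as_quat(),1)
def F(): return np.array(robot.get_state()["force"])
C=np.array([.6527,.2050]);A=np.radians(-4.29)
R2=np.array([[np.cos(A),-np.sin(A)],[np.sin(A),np.cos(A)]])
def cab(x,y,z): return np.r_[C+R2@[x,y],z]
E
python3 - <<'E'
from h import *
robot.gripper_close()
q=quat(A)
robot.move_pose(cab(-.24,.0865,.28),q)
robot.move_l(cab(-.24,.0865,.125),velocity=.2)
s=robot.get_state();print(s['t'],s['tool_pos'],s['joint_pos'],s['finger_gap'])
f0=F()
robot.move_l(cab(-.125,.0865,.125),velocity=.08)
print(robot.get_state()['t'],F()-f0)
x=-.125
while x<-.085:
    x+=.003; robot.move_l(cab(x,.0865,.125),velocity=.03)
    f=(F()-f0)[:2]@R2[:,0]; print(round(x,3),f.round(1),end=' ')
    if f<-14: break
s=robot.get_state();print(s['t'],s['tool_pos'])
c=robot.capture("scene")
import cv2,pickle;pickle.dump(c,open("d2.pkl","wb"));cv2.imwrite("pics/s2.png",cv2.cvtColor(c["img"],cv2.COLOR_RGB2BGR))
E
```

```text
3.825 [0.42034    0.30937196 0.12602592] [ 4.86801926e-01  1.70390918e-01  1.79103746e+00 -1.08066006e-05
  1.17880085e+00  2.13257977e+00] -7.07634056963616e-05
5.4167 [ 0.66966742  0.33048907 -1.13770062]
-0.122 0.4 -0.119 -0.5 -0.116 0.5 -0.113 0.3 -0.11 -17.1 6.6667 [0.54816881 0.2996127  0.1248426 ]
```

View pics/s2.png

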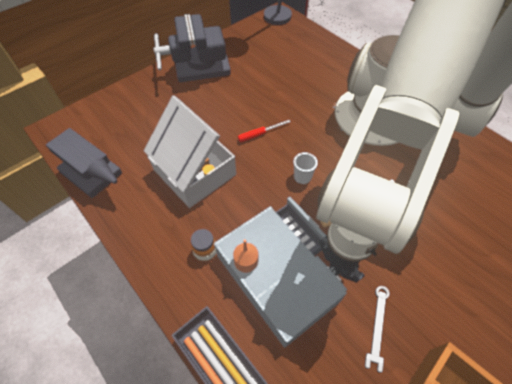

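The gripper is at the narrow drawer's front (345,265), and the drawer appears flush with the cabinet. Contact stiffened at face ≈ −0.099, where the shut position is −0.100. I'll push once more, back off and verify, then do the lid.

Run:
```python
from h import *
import cv2,pickle
robot.move_l(cab(-.108,.0865,.125),velocity=.03)
print("force at stop",F().round(1))
robot.move_l(cab(-.24,.0865,.125),velocity=.2)
robot.move_l(cab(-.24,.0865,.33),velocity=.3)
yb=np.radians(1.2)
H=np.array([.7105,-.212])
def lid(r,th,h): return np.r_[H-r*np.cos(th)*np.array([np.cos(yb),np.sin(yb)]),.093+r*np.sin(th)+.073+h]
q=quat(yb)
robot.move_pose(lid(.15,.76,.06),q)
c=robot.capture("scene");pickle.dump(c,open("d3.pkl","wb"))
cv2.imwrite("pics/s3.png",cv2.cvtColor(c["img"],cv2.COLOR_RGB2BGR))
print(robot.get_state()['t'],robot.get_state()['tool_pos'])
X=cloud(c).reshape(-1,3);p=(X[:,:2]-C)@R2;z=X[:,2]
for n,y0,y1 in(("nar",.045,.13),("wide",-.12,.02)):
    m=(p[:,1]>y0)&(p[:,1]<y1)&(p[:,0]<-.09)&(p[:,0]>-.25)&(z>.035)&(z<.08)
    print(n,m.sum(),np.percentile(p[m,0],[1,3,10,30]).round(4))
```

```text
force at stop [-35.5  -1.   18.7]
10.6583 [ 0.60200155 -0.21325373  0.32951909]
nar 99 [-0.0993 -0.099  -0.0984 -0.0969]
wide 499 [-0.1546 -0.1533 -0.1514 -0.1463]
```

View pics/s3.png

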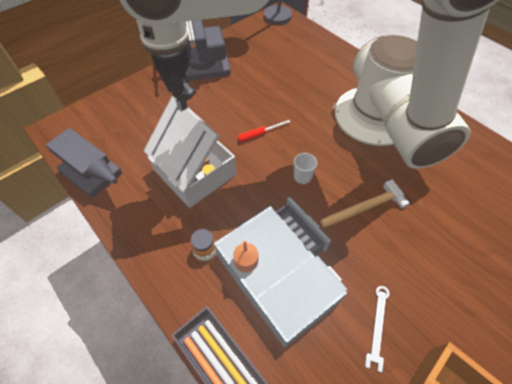

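The narrow drawer is shut flush at (320,275), the wide drawer is unmoved, and the fingertips hover over the lid at (183,100). Next is the lid.

Run:
```python
from h import *
import cv2,pickle
yb=np.radians(1.2);H=np.array([.7105,-.212])
def lid(r,th,h): return np.r_[H-r*np.cos(th)*np.array([np.cos(yb),np.sin(yb)]),.093+r*np.sin(th)+.073+h]
f0=F()
for th in np.arange(.76,.04,-.12):
    robot.move_l(lid(.15,th,.004),velocity=.08); print(round(th,2),(F()-f0).round(1)[2],end=' ')
h=.012
while h>-.016:
    h-=.003; robot.move_l(lid(.15,0,h),velocity=.04)
    f=(F()-f0)[2]; print(round(h,3),f.round(1),end=' ')
    if f>22: break
print(robot.get_state()['t'])
robot.move_l(lid(.15,0,.2),velocity=.25)
robot.move_l([.5,0,.36],velocity=.25)
c=robot.capture("scene");pickle.dump(c,open("d4.pkl","wb"))
cv2.imwrite("pics/s4.png",cv2.cvtColor(c["img"],cv2.COLOR_RGB2BGR))
X=cloud(c).reshape(-1,3)
m=(X[:,2]>.075)&(X[:,2]<.15)&(X[:,0]>.54)&(X[:,0]<.7)&(X[:,1]<-.13)&(X[:,1]>-.29)
p=X[m];w=np.linalg.lstsq(np.c_[p[:,:2],np.ones(len(p))],p[:,2],rcond=None)[0]
print("lid slope",w,np.median(p[:,2]),len(p),robot.get_state()['t'])
```

```text
0.76 0.8 0.64 0.5 0.52 0.4 0.4 -0.3 0.28 0.1 0.16 0.8 0.009 -0.1 0.006 0.0 0.003 0.7 0.0 9.3 -0.003 42.1 15.0083
lid slope [-0.00023902  0.00053767  0.09261854] 0.0923867765854295 2397 17.0583
```

View pics/s4.png

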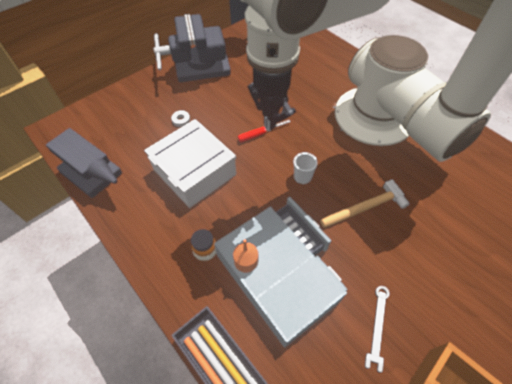

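The lid is shut level at (190,160), with a slope of about 0. The narrow drawer is flush, and the wide drawer, cup, jar, can and tools are all where they started. The arm is clear of everything.

```bash
python3 -c "
from station import robot
robot.pause(.5);print(robot.close_job())"
```

```text
the job is handed in; nothing more can be done
None
```

I pushed the narrow drawer home and the box lid shut, left the wide drawer and the loose things where they were as far as the last picture shows, and handed the job in at about 18 s; no verdict was returned.

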